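Fit the union nut on a bent cooling pipe

TASK

The bent cooling pipe in the vice still needs its union nut. Pull the dust cap off the open end, thread the nut on there with its wide mouth first, and slide it along the pipe round both bends until it is seated over the brazed collar at the vice; then push the dust cap fully back onto the open end. Leave the other things on the bench where they are.

Things in the scene. Friction and masses are not known exactly. Their poses are not given: they have to be found in the camera images.
- pipe: Bent copper pipe, 15 mm thick, fixed level in the small teal bench vice (91 mm high), axis 81 mm above the bench. Origin: centre of the brazed brass collar (disc 26 mm wide, 6 mm thick) 37 mm out from the vice jaws. x: along the pipe away from the vice; z: up. Axis in this frame: straight from (0, 0) to (0.040, 0), then as told under pipe_bend1, pipe_middle, pipe_bend2, pipe_mouth.
- pipe_bend1 (a point): Start of the bend nearer the vice, at (0.040, 0, 0) in the pipe's frame. From here the axis turns 70 degrees towards the pipe's -y, radius 45 mm about (0.040, -0.045), to (0.0823, -0.0296).
- pipe_middle (a point): Mid point of the short straight between the bends, (0.0874, -0.0437, 0) in the pipe's frame; this straight runs from (0.0823, -0.0296) to (0.0925, -0.0578), where the second bend begins.
- pipe_bend2 (a point): End of the second bend, at (0.1348, -0.0874, 0) in the pipe's frame: the axis turned 70 degrees back, radius 45 mm about (0.1348, -0.0424), and now runs parallel to the pipe's x again.
- pipe_mouth (a point): Centre of the pipe's open end, at (0.1988, -0.0874, 0) in the pipe's frame, at the end of a 64 mm straight parallel to x. Its edge is rounded. The dust cap covers it at the start.
- union_nut: Brass union nut, loose, eight flats, 42 mm across flats, 30 mm long, 0.11 to 0.18 kg, lying on a flat (axis level, two flats upright). Origin: on its axis at mid length, 21 mm above the bench. x: its axis, out of the wide threaded mouth (33 mm wide, 12 mm deep to a shoulder). The rest of its hole is 21 mm wide: it passes the pipe and its bends, not the collar. On the pipe it hangs 3 mm below centre.
- nut_shoulder (a point): On the nut's axis, in the plane of the shoulder inside the mouth: 3 mm from the nut's origin towards the mouth. Seated, the collar is inside the mouth and its face touches this shoulder: the nut's origin is then at x = 0.006 in the pipe's frame, its x along the pipe's -x. Put on the wrong way round, the nut stops 12 mm sooner.
- dust_cap: Black plastic dust cap, loose, eight flats, 28 mm across flats, 28 mm long, 0.02 kg; at the start fully on the pipe's open end. Origin: on its axis at mid length. x: its axis, out of its closed end. Hole 19 mm wide, 22 mm deep, at the -x end. Fully on, its origin is at (0.1908, -0.0874) in the pipe's frame, 2 mm below centre. Laid down on a flat, its origin is 14 mm above the bench.
- tape_measure: Bystander: yellow and black pocket tape measure lying on the bench.
- marker: Bystander: black marker pen lying on the bench.
- long_nose: Bystander: long-nose pliers lying on the bench.
- hex_keys: Bystander: hex key set in a red holder lying on the bench.
Not all that is in view belongs to the job. Of the things like the dust_cap, leave any that is pink or turquoise; of the rest the larger one is meant.

How it is judged:
On the way, in this order (a step that is already met when the one before it is completed fails the run):
1. the dust cap is off the pipe (distance between dust_cap and pipe_mouth above 0.045 m), for 0.1 s.
2. the nut is threaded onto the straight end of the pipe (x of union_nut in the frame of pipe between 0.125 and 0.184 m and y of union_nut in the frame of pipe between -0.0944 and -0.0804 m and z of union_nut in the frame of pipe between -0.007 and 0.007 m), for 0.1 s.
3. the nut has passed the first bend and is on the short straight between the bends (distance between union_nut and pipe_middle below 0.022 m), for 0.1 s.
4. the nut is seated over the collar, wide mouth first (x of union_nut in the frame of pipe between 0.001 and 0.01 m and y of union_nut in the frame of pipe between -0.007 and 0.007 m and z of union_nut in the frame of pipe between -0.007 and 0.007 m), for 0.2 s.
At the end, for the whole second after the job is handed in: The nut sits over the collar with its shoulder within 4 mm of it (nut origin at x under 0.010 in the pipe's frame, and within 7 mm of the pipe's centre line), the dust cap is back on the open end to within 5 mm of fully on (cap origin at x under 0.1958 in the pipe's frame), and both are at rest (all of step 4 and x of dust_cap in the frame of pipe between 0.18 and 0.1958 m and y of dust_cap in the frame of pipe between -0.0934 and -0.0814 m and z of dust_cap in the frame of pipe between -0.007 and 0.007 m and linear speed of each of union_nut, dust_cap below 0.02 m/s); the robot touches nothing.
It fails at once if the yellow and black pocket tape measure is moved by more than 4 cm (distance of tape_measure from where it was at the start of the episode above 0.04 m).
It fails at once if the black marker pen is moved by more than 4 cm (distance of marker from where it was at the start of the episode above 0.04 m).
It fails at once if the long-nose pliers is moved by more than 4 cm (distance of long_nose from where it was at the start of the episode above 0.04 m).
It fails at once if the hex key set in a red holder is moved by more than 4 cm (distance of hex_keys from where it was at the start of the episode above 0.04 m).
It also fails if it takes over 72 s, if anything falls off the work surface, if the arm or the gripper's body presses on something with over 40 N, if the wrist force passes 120 N, or if a joint passes its speed limit or range.

ROBOT

A 7-joint arm with a two-finger parallel gripper is mounted at the origin on a cart in front of the work surface, level with it; the furniture and walls round the work are solid. World frame = base frame: x ahead of the robot, y to its left, z up, the work surface at z = 0. Lengths are in m, angles in rad, forces in N, time in s.
With the tool pointing down it reaches from about 0.4 to 0.85 m from the base axis. Payload 10.4 kg.
Tool frame: the origin (TCP) lies between the finger pads; the fingertips stand 22 mm ahead of it and the grasp point (between the pads) lies 3 mm ahead of it; z points along the fingers, y is the line along which they close (so a half turn about z gives the same grasp; the last joint's range is limited). The gripper opens to 85 mm and grips with 20 to 120 N. Pads are 22 mm wide; open, the fingers measure 114 mm over their backs; the gripper's body (76 mm by 85 mm) begins 54 mm behind the grasp point. The pads swing forward as they close: fully open they stand 13 mm farther back than shut.
Start: joints at [-1.17, 0.332, -0.065, 1.46, 0.022, 1.35, -0.088], TCP at [0.257, 0.57, 0.253] pointing down, gripper open.
Joint ranges: [-2.6, 2.6], [-0.5, 2.12], [-1.47, 1.34], [0.16, 2.42], [-1.27, 4.41], [0.06, 2.06], [-2.6, 2.6]. Speed limits (rad/s): [2.22, 2.22, 2.79, 2.79, 3.14, 3.14, 3.14].

INTERFACE

Orientations are given as a unit quaternion [x, y, z, w].
In Python, from workcell import manip, camera, ticket, boxes_of, outline_of gives the robot as it stands.
- The arm moves only by the tool carry_out, never from a script. Its argument "deltas" is a list of rows, each a list of 5 numbers: the shift along the tool's x, y, z as a fraction of full scale, then the turn about the tool's z as a fraction of full scale, then the opening, from -1 (shut) to 1 (fully open), so that 0 is half open. In form: [[tx, ty, tz, spin, gripper], ...]. A call has 1 to 20 rows; each row is the pose to reach, as a shift and turn from the pose commanded when the call began, along the tool's axes at that moment; what a row does not reach only later rows make up. Full scale, the value 1, is 150 mm for a shift and 30 degrees for a turn. A row lasts 1/8 s, in which the tool goes at most 62.5 mm and 10.7 degrees, less where a joint would pass 70% of its speed; a pose out of reach is approached as far as the arm can. A call with a number of a shift or a turn outside -1 to 1 is refused whole. A call with a gripper value outside its range is refused whole. The fingers move at their own pace and stop on an object; "force" is the grip in N (left out, the last holds). Time passes only in rows, so rows that repeat a pose let the fingers close. It gives the time, the measured TCP pose, the force, the opening and the grip force at its end, in the units of the state.
- manip.get_obs(): the state, without advancing time (a new reading comes with each control period).
- camera(name): name is "side" or "top"; returns a dict with "img" (384x512x3 uint8, red, green, blue), "depth" (384x512 float32, m along the optical axis (not along the pixel's ray), 0 where there is no reading), "vertical_fov" (degrees; the focal length in pixels is half the picture's height over the tangent of half this angle, whatever the lens; pixels are square), "cx", "cy" (the principal point, pixels), "R" (3x3) and "t" (3): a world point X has camera coordinates R X + t. Camera axes: x right, y down, z forward; pixel columns grow to the right and rows downward; lengths in m; the calibration is good to about 2 mm. A picture is of the moment at which its call begins.
- ticket.hand_in(): hands the job in; it is judged then, once.
Trained networks look in a picture, given as the dict that the camera call returned (one of the last four; its "shot" number tells which), for a name from the list of things; names that differ only in an ending like _2 or _b are one class to them, and where a whole thing is asked for, a point or a joint stands for the part that bears it (a point fixed in the world has none). Each returns a list of dicts, best first, with "conf" (0 to 1); they miss things now and then, are a little off and sometimes report something else, mostly with a low value. They report only what shows in the picture. A call takes as long as a camera call. They do not tell look-alikes from the thing itself.
- boxes_of(query, picture): "position" ([x, y, z] in m, in world coordinates, good to about 4 mm: the middle of the surface that is visible of it).
- outline_of(query, picture): "region" (384x512 bool, what is visible of it).
The state is a dict: "clock": time; "joint_pos": joint angles; "joint_velocities": joint speeds; "tau": joint torques, N m; "position": TCP position; "ee_rot": TCP orientation; "ft_force": force on the tool from outside, world axes, zero at the start; "torque": the same for the moment, N m; "grip_width": opening from 0.0 (shut) to 1.0 (fully open); "grasp_force": force on a finger pad.
Only numpy, scipy, OpenCV 4.12 (cv2) and the standard library are available. Lean on these libraries where they do the work, as an engineer would, in place of code of your own. Each camera call takes 0.05 s, during which the arm holds its last target. There are 200 camera calls.

## Working session

There is one attempt and no reset: what is moved stays moved. The work goes in short steps, Python scripts to look and compute and a tool call to move; the robot and the scene stay as the last step left them, time stands still between calls to the robot, and variables do not carry over. Pictures are saved under pics/ and viewed, at most 13 in all, crops included, and the job is handed in when it is done.

Besides the shell and the picture viewer there is one more tool, called after ">>>" in YAML: its name, and indented under it one key for each argument. carry_out: Moves the arm, as the interface text tells. Its arguments: {"type":"object","properties":{"deltas":{"type":"array","items":{"type":"array","items":{"type":"number"}}},"force":{"type":"number"}},"required":["deltas"]}

```bash
mkdir -p pics
cat > h.py <<'E'
import numpy as np, cv2
from workcell import manip, camera, ticket, boxes_of, outline_of
def K(p): 
    f=p["img"].shape[0]/2/np.tan(np.radians(p["vertical_fov"])/2); return f,p["cx"],p["cy"]
def cloud(p):
    f,cx,cy=K(p); d=p["depth"]; v,u=np.indices(d.shape)
    c=np.stack([(u-cx)/f*d,(v-cy)/f*d,d],-1)
    return (c-p["t"])@p["R"]   # R^T (c-t)
def proj(p,X):
    f,cx,cy=K(p); c=p["R"]@np.array(X)+p["t"]; return c[0]/c[2]*f+cx,c[1]/c[2]*f+cy
def save(n,img): cv2.imwrite("pics/"+n,img[...,::-1])
E
python3 - <<'E'
from h import *
a=camera("top"); b=camera("side")
save("both.png",cv2.resize(np.vstack([a["img"],b["img"]]),None,fx=.78,fy=.78) )
for n,p in (("top",a),("side",b)):
    print(n,p["vertical_fov"],p["cx"],p["cy"],np.round(p["R"],3).tolist(),np.round(p["t"],3), "C",np.round(-p["R"].T@p["t"],3))
    for q in ["pipe","union_nut","dust_cap","tape_measure","marker","long_nose","hex_keys"]:
        print(q,[(round(r["conf"],2),np.round(r["position"],3).tolist(),np.round(proj(p,r["position"])).tolist()) for r in boxes_of(q,p)])
o=manip.get_obs(); print({k:np.round(v,3) for k,v in o.items()})
E
```

```text
top 57.98029132529362 259.34798411328455 190.58569164424594 [[-0.008, -1.0, 0.011], [-0.997, 0.007, -0.073], [0.072, -0.012, -0.997]] [0.049 0.53  1.113] C [0.449 0.059 1.148]
pipe [(0.78, [0.564, 0.183, 0.087], [215.0, 178.0])]
union_nut [(0.45, [0.541, -0.027, 0.043], [282.0, 187.0])]
dust_cap [(0.61, [0.321, 0.203, 0.021], [211.0, 256.0]), (0.59, [0.435, 0.249, 0.09], [193.0, 221.0]), (0.55, [0.438, 0.136, 0.027], [231.0, 219.0]), (0.5, [0.334, 0.274, 0.016], [189.0, 252.0])]
tape_measure [(0.83, [0.603, 0.374, 0.056], [155.0, 168.0])]
marker [(0.43, [0.765, -0.003, 0.012], [273.0, 121.0]), (0.23, [0.604, 0.374, 0.055], [155.0, 168.0])]
long_nose [(0.58, [0.65, -0.253, 0.011], [349.0, 154.0])]
hex_keys [(0.69, [0.518, -0.276, 0.007], [356.0, 194.0])]
side 57.76304855213719 255.20017085312426 183.4721007345589 [[-0.998, -0.065, 0.019], [-0.04, 0.332, -0.942], [0.054, -0.941, -0.334]] [0.565 0.09  0.894] C [0.518 0.848 0.372]
pipe [(0.92, [0.558, 0.197, 0.085], [254.0, 209.0])]
union_nut [(0.64, [0.543, -0.013, 0.031], [264.0, 196.0])]
dust_cap [(0.6, [0.435, 0.262, 0.09], [318.0, 224.0]), (0.58, [0.339, 0.282, 0.014], [368.0, 268.0])]
tape_measure [(0.95, [0.606, 0.408, 0.046], [212.0, 288.0])]
marker [(0.62, [0.798, 0.014, 0.01], [167.0, 203.0])]
long_nose [(0.54, [0.644, -0.251, 0.007], [237.0, 176.0])]
hex_keys [(0.69, [0.52, -0.271, 0.008], [274.0, 175.0])]
{'clock': np.float64(0.8), 'joint_pos': array([-1.17 ,  0.332, -0.065,  1.46 ,  0.022,  1.35 , -0.088]), 'joint_velocities': array([-0.001, -0.001,  0.001, -0.001, -0.   ,  0.001, -0.001]), 'tau': array([-0.0000e+00, -6.2519e+01,  4.9000e-02, -3.9181e+01,  1.6000e-02,
        2.0000e-03, -0.0000e+00]), 'position': array([0.257, 0.57 , 0.253]), 'ee_rot': array([0.21 , 0.978, 0.   , 0.   ]), 'ft_force': array([-0.865, -0.343,  0.543]), 'torque': array([-0.   , -0.017,  0.02 ]), 'grasp_force': np.float64(0.0), 'grip_width': np.float64(0.999)}
```

View pics/both.png

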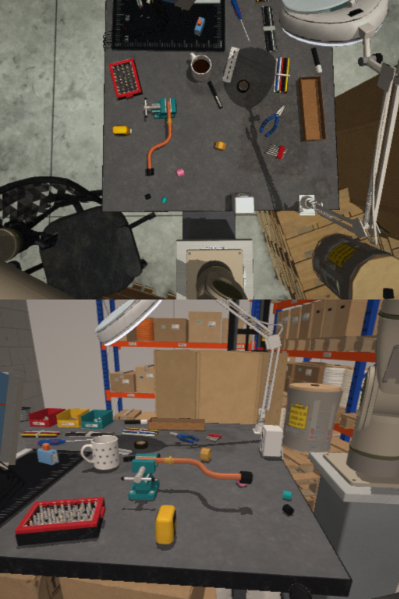

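```bash
cat >> h.py <<'E'
def axis_pts(n=60):
    a=np.radians(70); L=[]
    for s in np.linspace(-.035,.04,30): L.append((s,0))
    for t in np.linspace(0,a,25): L.append((.04+.045*np.sin(t),-.045+.045*np.cos(t)))
    for s in np.linspace(0,1,12): L.append((.0823+s*.0102,-.0296-s*.0282))
    for t in np.linspace(a,0,25): L.append((.1348-.045*np.sin(t),-.0424-.045*np.cos(t)))
    for s in np.linspace(.1348,.1988,25): L.append((s,-.0874))
    return np.array(L)
def W(pose,P):
    x,y,t=pose; c,s=np.cos(t),np.sin(t); P=np.atleast_2d(P)
    return np.stack([x+c*P[:,0]-s*P[:,1],y+s*P[:,0]+c*P[:,1]],1)
E
cat > fit.py <<'E'
from h import *
from scipy.optimize import least_squares
from scipy.spatial import cKDTree
a=camera("top"); b=camera("side"); A=axis_pts()
for n,p in (("top",a),("side",b)):
    m=outline_of("pipe",p)[0]["region"]&(p["depth"]>0)
    m=cv2.erode(m.astype(np.uint8),np.ones((2,2)))>0
    X=cloud(p)[m]; im=p["img"][m].astype(float)
    cop=(im[:,0]>1.4*im[:,2])&(X[:,2]>.07)&(X[:,2]<.1); X=X[cop]
    C=(-p["R"].T@p["t"])
    # centre = surface + 5mm away from the camera horizontally-ish
    d=X-C; d/=np.linalg.norm(d,axis=1)[:,None]; Xc=X+.006*d
    def f(q):
        return cKDTree(W(q,A)).query(Xc[:,:2])[0]
    best=min((least_squares(f,[.60+dx,.175,np.pi+dt],loss="soft_l1",f_scale=.003) for dx in(-.02,.02) for dt in(-.1,.1)),key=lambda r:r.cost)
    print(n,len(X),"pose",np.round(best.x,4),"rms",np.sqrt(np.mean(best.fun**2)),"ztop",np.percentile(X[:,2],[50,95]),"mouth",W(best.x,[.1988,-.0874]),"cap",W(best.x,[.1908,-.0874]))
    # nut
    m=outline_of("union_nut",p)[0]["region"]&(p["depth"]>0); X=cloud(p)[m]
    T=X[X[:,2]>.036]; r=cv2.minAreaRect((T[:,:2]*1000).astype(np.float32)); r2=cv2.minAreaRect((X[X[:,2]>.004][:,:2]*1000).astype(np.float32))
    print(" nut",len(X),"ztop",np.percentile(X[:,2],[5,50,95]),"toprect",r,"all",r2)
a_=cv2.resize(a["img"][165:275,170:310],None,fx=4,fy=4,interpolation=3)
b_=cv2.resize(b["img"][175:285,230:390],None,fx=3.5,fy=3.5,interpolation=3)
b_=cv2.copyMakeBorder(b_,0,0,0,0,0)
save("top_crop.png",a_); 
n=cv2.resize(a["img"][170:205,262:302],(400,350),interpolation=3); n2=cv2.resize(b["img"][180:215,244:284],(400,350),interpolation=3)
w=np.vstack([np.hstack([n,n2]),cv2.resize(b["img"][205:277,270:400],(800,250),interpolation=3)*1]); save("nut_crop.png",w[:600])
E
python3 fit.py
```

```text
top 401 pose [0.6364 0.1749 3.2092] rms 0.008186938907245622 ztop [0.08748094 0.09121997] mouth [[0.43213294 0.24870338]] cap [[0.44011464 0.2492442 ]]
 nut 130 ztop [0.01078777 0.03835268 0.04468307] toprect ((544.5152587890625, -29.282108306884766), (31.321796417236328, 29.6021785736084), 72.7975845336914) all ((544.2145385742188, -29.770423889160156), (41.757564544677734, 30.192981719970703), 75.6961669921875)
side 658 pose [0.6352 0.1788 3.201 ] rms 0.002233617378767424 ztop [0.08294518 0.08728651] mouth [[0.43151753 0.25428916]] cap [[0.43950342 0.25476407]]
 nut 217 ztop [0.00167301 0.02579462 0.04064789] toprect ((545.8521118164062, -24.784374237060547), (24.404756546020508, 29.115524291992188), 73.61592102050781) all ((546.08935546875, -21.815969467163086), (36.23836135864258, 30.345596313476562), 75.8895492553711)
```

View pics/top_crop.png

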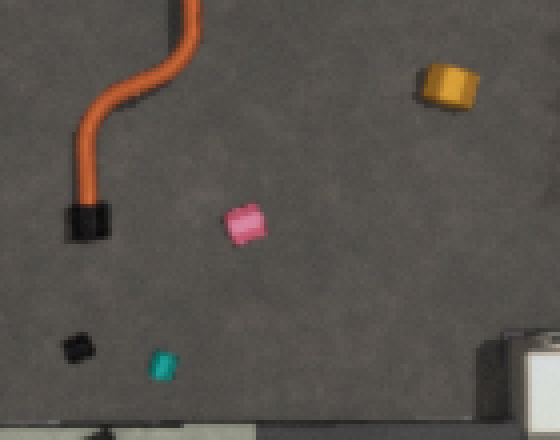

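View pics/nut_crop.png

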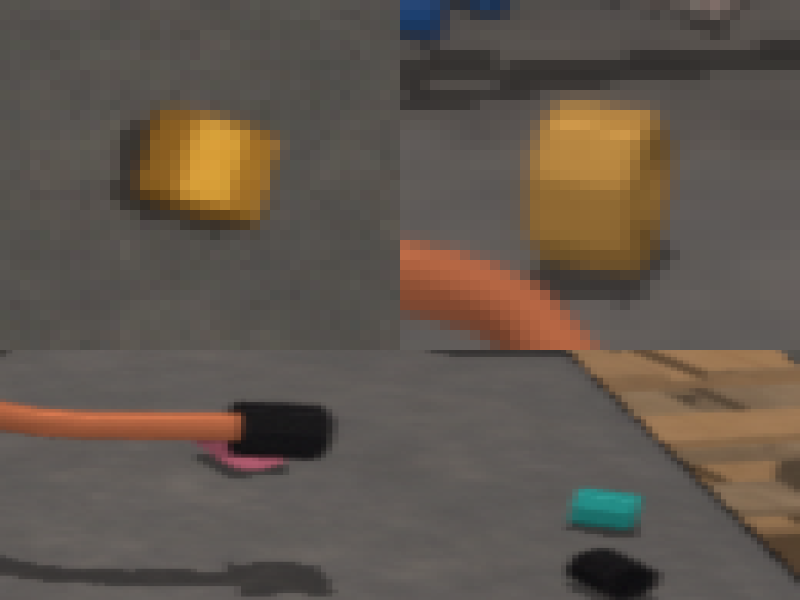

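Candidates for the dust cap, in top pixels: the black cap on the pipe end (193,221), a loose black one (189,252), a turquoise one (211,256) and a pink one (231,219). Pink and turquoise are excluded. The crop shows that, of the two black ones, the cap on the pipe is clearly larger, so that is the one meant. The nut is at top (282,187), with its stripes (and so its axis) close to world x.

```bash
cat > fit2.py <<'E'
from h import *
from scipy.optimize import least_squares
from scipy.spatial import cKDTree
a=camera("top"); b=camera("side"); A=axis_pts()
for n,p in (("top",a),("side",b)):
    P=cloud(p); im=p["img"].astype(float)
    m=(p["depth"]>0)&(im[...,0]>1.5*im[...,2])&(im[...,0]>90)&(P[...,2]>.07)&(P[...,2]<.105)&(abs(P[...,0]-.53)<.14)&(abs(P[...,1]-.21)<.09)
    X=P[m]; C=(-p["R"].T@p["t"]); d=X-C; d/=np.linalg.norm(d,axis=1)[:,None]; Xc=X+.006*d
    f=lambda q: cKDTree(W(q,A)).query(Xc[:,:2])[0]
    q=least_squares(f,[.635,.177,3.2],loss="cauchy",f_scale=.001).x
    print(n,len(X),"pose",np.round(q,4),"med",np.median(f(q)),"z med",np.median(Xc[:,2]),"cap",W(q,[.1908,-.0874]))
    rs=[r for r in outline_of("dust_cap",p)]
    for r in rs:
        m=r["region"]&(p["depth"]>0); Y=P[m]; Y=Y[Y[:,2]>.06]
        if len(Y)>20 and abs(np.median(Y[:,0])-.437)<.03: print(" cap pts",len(Y),np.round(np.percentile(Y,[3,50,97],axis=0),4).tolist())
g=b["img"][186:212,250:276].astype(int).sum(2)//3; print(g)
E
python3 fit2.py
```

```text
top 410 pose [0.6335 0.175  3.1961] med 0.0035484580298786716 z med 0.08094904450894388 cap [[0.43823167 0.25184323]]
 cap pts 65 [[0.4255, 0.2398, 0.0838], [0.4376, 0.2504, 0.0916], [0.4496, 0.2633, 0.0966]]
side 880 pose [0.6351 0.1786 3.1982] med 0.001840401977734054 z med 0.08105987032957171 cap [[0.43964804 0.25508586]]
 cap pts 221 [[0.4273, 0.2511, 0.0678], [0.4401, 0.2654, 0.0841], [0.4517, 0.2692, 0.0924]]
[[ 49  49  50  60  69  57  54  53  53  54  54  53  53  52  53  52  49  48
   46  46  47  48  47  48  51  52]
 [ 56  55  54  55  54  51  50  51  49  49  49  47  48  46  48  51  53  52
   54  53  54  53  52  55  63  78]
 [ 76  75  76  69  52  51  51  52  56  57  56  55  55  54  62  76  78  79
   80  81  79  78  77  77  79  81]
 [ 53  55  58  57  55  53  55  64  78  82  87  87  88  86  85  85  84  83
   85  83  82  80  81  81  80  81]
 [ 57  65  78  79  79  79  80  82  86 101 117 117 116 113 105 101  96  93
   92  87  84  82  81  81  82  81]
 [ 79  79  81  82  81  82  83  86  99 119 129 130 130 129 126 125 125 125
  118  99  85  83  82  82  82  82]
 [ 80  80  81  83  83  84  
[... 1453 characters left out ...]
81  81  78
   70  62  60  74  89  90  91  90]
 [116 116 112 105  98  94  89  80  60  61  65  70  73  78  77  76  76  74
   65  60  71  86  90  90  89  90]
 [114 116 118 116 113 105  90  67  56  56  56  58  59  59  60  61  63  63
   59  70  86  90  90  91  90  90]
 [107 111 114 115 117 116 109  90  68  58  54  54  56  56  55  55  55  57
   68  87  91  91  91  91  90  90]
 [ 97 101 106 110 113 116 116 114 101  73  62  62  61  62  63  61  59  63
   74  91  92  92  94  94  94  93]
 [ 85  89  95 101 105 111 114 117 115 104  90  92  93  92  91  84  76  89
   90  92  92  93  94  95  94  93]
 [ 79  80  83  90  96 104 110 116 116 114 107  98  95  94  93  92  89  92
   93  92  93  92  92  92  92  92]]
```

>>> carry_out:
  deltas:
    - [-0.5,-0.36,0.0,-0.3,0.4]
    - [-0.98,-0.71,0.0,-0.6,0.4]
    - [-0.98,-0.71,0.0,-0.917,0.4]
    - [-0.98,-0.71,0.0,-0.917,0.4]
    - [-0.98,-0.71,0.0,-0.917,0.4]
  force: 40

```text
clock: 1.92
position: [0.3469, 0.4126, 0.2535]
ee_rot: [-0.028, 1.0, 0.0, -0.0]
ft_force: [0.1, 0.2, -0.8]
grip_width: 0.699
grasp_force: 0.0
```

>>> carry_out:
  deltas:
    - [-0.28,-0.5,0.2,0,0.4]
    - [-0.553,-1.0,0.5,0,0.4]
    - [-0.553,-1.0,0.8,0,0.4]
    - [-0.553,-1.0,0.8,0,0.4]

```text
clock: 2.42
position: [0.4381, 0.2658, 0.1308]
ee_rot: [-0.028, 1.0, -0.001, -0.001]
ft_force: [0.1, 0.7, 0.2]
grip_width: 0.697
grasp_force: 0.0
```

```bash
cat >> h.py <<'E'
def delta(target,yaw=None,o=None):
    "target world xyz, yaw deg of tool x -> fractions, from measured pose"
    from scipy.spatial.transform import Rotation as Ro
    o=o or manip.get_obs(); R=Ro.from_quat(o["ee_rot"]).as_matrix(); y0=np.degrees(np.arctan2(R[1,0],R[0,0]))
    d=R.T@(np.array(target)-o["position"])/.15
    s=0 if yaw is None else -((yaw-y0+180)%360-180)/30
    return np.round(d,3).tolist(),round(s,3),"yaw",round(y0,2),"pos",np.round(o["position"],4),"F",np.round(o["ft_force"],1),"j",np.round(o["joint_pos"],2)
E
python3 -c "
from h import *
print(delta([.439,.253,.083],183.2))"
```

```text
([-0.002, -0.085, 0.319], np.float64(-0.001), 'yaw', np.float64(-176.84), 'pos', array([0.4381, 0.2658, 0.1308]), 'F', array([0.1, 0.7, 0.2]), 'j', array([-0.72,  0.19,  0.09,  1.91, -0.02,  1.05,  1.01]))
```

>>> carry_out:
  deltas:
    - [0,-0.085,0.16,0,0.4]
    - [0,-0.085,0.32,0,0.4]
    - [0,-0.085,0.32,0,0.4]
    - [0,-0.085,0.32,0,-1]
    - [0,-0.085,0.32,0,-1]
    - [0,-0.085,0.32,0,-1]
    - [0,-0.085,0.32,0,-1]

```text
clock: 3.3
position: [0.4396, 0.2548, 0.086]
ee_rot: [-0.028, 1.0, 0.0, 0.001]
ft_force: [0.2, 0.6, 4.4]
grip_width: 0.319
grasp_force: 41.0
```

Run:
```python
from h import *
a=camera("top"); b=camera("side")
w=np.hstack([cv2.resize(a["img"][195:245,165:225],(384,320),interpolation=3),cv2.resize(b["img"][185:250,280:358],(384,320),interpolation=3)])
save("grip1.png",w); print(delta([.439,.253,.083],183.2)); o=manip.get_obs(); print(o["grip_width"]*85,o["grasp_force"])
```

```text
([0.005, -0.012, 0.02], np.float64(0.001), 'yaw', np.float64(-176.77), 'pos', array([0.4396, 0.2548, 0.086 ]), 'F', array([-0.9,  0.4,  5. ]), 'j', array([-0.7 ,  0.24,  0.1 ,  1.96, -0.03,  0.94,  1.04]))
27.23660756888435 41.1732941865921
```

View pics/grip1.png

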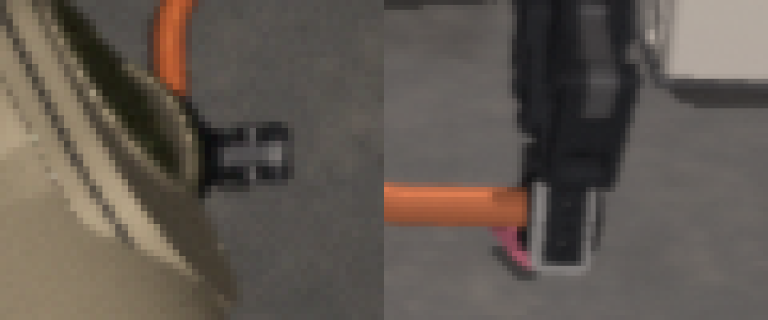

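The pictures show the cap gripped squarely on the pipe end, with the fingers clear of everything else. Pulling it straight off along the tool's x axis.

>>> carry_out:
  deltas:
    - [0,0,-0.02,0,-1]
    - [0.07,0,-0.02,0,-1]
    - [0.14,0,-0.02,0,-1]
    - [0.22,0,-0.02,0,-1]
    - [0.35,0,-0.02,0,-1]
    - [0.5,0,-0.02,0,-1]
    - [0.5,0,-0.15,0,-1]
    - [0.5,0,-0.15,0,-1]

```text
clock: 4.4
position: [0.3643, 0.2507, 0.1088]
ee_rot: [-0.028, 1.0, 0.001, 0.001]
ft_force: [0.1, 0.8, -0.5]
grip_width: 0.318
grasp_force: 40.5
```

Run:
```python
from h import *
print(delta([.43,.03,.12],183.2)); print(delta([.43,.03,.025],183.2))
o=manip.get_obs(); print(o["grip_width"]*85,o["grasp_force"])
```

```text
([-0.353, -1.494, -0.076], np.float64(0.002), 'yaw', np.float64(-176.74), 'pos', array([0.3643, 0.2507, 0.1088]), 'F', array([ 0.1,  0.8, -0.5]), 'j', array([-0.76,  0.07,  0.06,  2.1 , -0.01,  0.97,  0.93]))
([-0.352, -1.495, 0.557], np.float64(0.002), 'yaw', np.float64(-176.74), 'pos', array([0.3643, 0.2507, 0.1088]), 'F', array([ 0.1,  0.8, -0.5]), 'j', array([-0.76,  0.07,  0.06,  2.1 , -0.01,  0.97,  0.93]))
27.0110451282372 40.534668546169996
```

>>> carry_out:
  deltas:
    - [-0.1,-0.35,-0.06,0,-1]
    - [-0.25,-0.7,-0.06,0,-1]
    - [-0.352,-1.0,-0.06,0,-1]

```text
clock: 4.78
position: [0.4259, 0.1014, 0.1164]
ee_rot: [-0.028, 1.0, -0.0, 0.0]
ft_force: [0.1, 1.2, -0.7]
grip_width: 0.318
grasp_force: 40.5
```

>>> carry_out:
  deltas:
    - [0,-0.3,0,0,-1]
    - [0,-0.495,0.2,0,-1]
    - [0,-0.495,0.4,0,-1]
    - [0,-0.495,0.55,0,-1]
    - [0,-0.495,0.6,0,-1]
    - [0,-0.495,0.62,0,-1]
    - [0,-0.495,0.62,0,-1]

```text
clock: 5.65
position: [0.43, 0.0294, 0.0242]
ee_rot: [-0.028, 1.0, 0.0, 0.0]
ft_force: [-0.2, 0.4, 0.1]
grip_width: 0.319
grasp_force: 40.5
```

>>> carry_out:
  deltas:
    - [0,0,0.01,0,-1]
    - [0,0,0.02,0,-1]
    - [0,0,0.02,0,-1]

```text
clock: 6.02
position: [0.4301, 0.0294, 0.0219]
ee_rot: [-0.028, 1.0, 0.0, 0.0]
ft_force: [-5.8, -0.7, 17.7]
grip_width: 0.323
grasp_force: 49.9
```

>>> carry_out:
  deltas:
    - [0,0,-0.015,0,-1]
    - [0,0,-0.015,0,0.2]
    - [0,0,-0.015,0,0.2]
    - [0,0,-0.015,0,0.2]
    - [0,0,-0.25,0,0.4]
    - [0,0,-0.6,0,0.6]
    - [0,0,-0.9,0,0.6]
    - [0,0,-0.9,0,0.6]

```text
clock: 7.02
position: [0.4316, 0.0296, 0.1588]
ee_rot: [-0.028, 1.0, 0.001, 0.003]
ft_force: [-0.2, 0.5, -0.4]
grip_width: 0.804
grasp_force: 0.0
```

Run:
```python
from h import *
a=camera("top"); b=camera("side")
for n,p in (("top",a),("side",b)):
    P=cloud(p)
    for q in ("dust_cap","union_nut"):
        for r in outline_of(q,p):
            m=r["region"]&(p["depth"]>0); Y=P[m]; Y=Y[Y[:,2]>.005]
            if len(Y)<10: continue
            print(n,q,round(r["conf"],2),len(Y),np.round(np.percentile(Y,[3,50,97],axis=0),3).tolist(), cv2.minAreaRect((Y[:,:2]*1000).astype(np.float32)))
for yaw in (165.7,): print(delta([.5455,-.026,.12],yaw))
```

```text
top dust_cap 0.48 36 [[0.311, 0.196, 0.014], [0.321, 0.205, 0.019], [0.33, 0.213, 0.023]] ((320.78350830078125, 204.57664489746094), (16.611764907836914, 19.338090896606445), 88.069580078125)
side dust_cap 0.54 120 [[0.324, 0.27, 0.006], [0.339, 0.28, 0.014], [0.346, 0.288, 0.019]] ((334.90740966796875, 276.48663330078125), (21.71885108947754, 20.806930541992188), 20.387554168701172)
side dust_cap 0.48 96 [[0.314, 0.204, 0.006], [0.322, 0.214, 0.014], [0.332, 0.219, 0.019]] ((322.20452880859375, 210.98851013183594), (15.624747276306152, 20.31134033203125), 80.18511199951172)
side dust_cap 0.43 76 [[0.421, 0.148, 0.006], [0.435, 0.154, 0.013], [0.447, 0.157, 0.021]] ((433.90997314453125, 153.0712890625), (12.560996055603027, 28.511322021484375), 84.84284210205078)
side union_nut 0.53 995 [[0.438, 0.178, 0.075], [0.545, 0.223, 0.084], [0.678, 0.264, 0.088]] ((568.427978515625, 210.8485565185547), (59.22388458251953, 293.67041015625), 68.87264251708984)
side union_nut 0.46 201 [[0.528, -0.035, 0.007], [0.545, -0.012, 0.027], [0.562, -0.004, 0.041]] ((545.7300415039062, -22.38567543029785), (36.919349670410156, 30.33538055419922), 76.27518463134766)
([-0.755, -0.41, 0.229], np.float64(0.584), 'yaw', np.float64(-176.77), 'pos', array([0.429 , 0.0291, 0.1546]), 'F', array([-1. , -0.9,  0.3]), 'j', array([-0.49, -0.03,  0.32,  2.09,  0.01,  1.08,  1.45]))
```

>>> carry_out:
  deltas:
    - [-0.3,-0.2,0.1,0.2,0.6]
    - [-0.6,-0.42,0.2,0.4,0.6]
    - [-0.755,-0.423,0.3,0.584,0.6]
    - [-0.755,-0.423,0.45,0.584,0.6]
    - [-0.755,-0.423,0.45,0.584,0.6]

```text
clock: 7.95
position: [0.5446, -0.0279, 0.0859]
ee_rot: [0.124, 0.992, -0.001, -0.002]
ft_force: [-0.2, -0.1, -0.2]
grip_width: 0.801
grasp_force: 0.0
```

Run:
```python
from h import *
print(delta([.545,-.028,.026],165.7))
a=camera("top"); b=camera("side")
P=cloud(a)
for n,p in (("top",a),("side",b)):
  P=cloud(p);im=p["img"].astype(int)
  m=(abs(P[...,0]-.43)<.035)&(abs(P[...,1]-.03)<.035)&(P[...,2]>.006)&(P[...,2]<.04)&(im.sum(2)<150)
  Y=P[m]; print(n,len(Y),np.round(np.percentile(Y,[3,50,97],axis=0),3).tolist() if len(Y) else "", cv2.minAreaRect((Y[:,:2]*1000).astype(np.float32)) if len(Y)>5 else "")
w=np.hstack([cv2.resize(a["img"][165:240,230:320],(384,320),interpolation=3),cv2.resize(b["img"][165:235,235:319],(384,320),interpolation=3)])
save("nut1.png",w)
```

```text
([-0.004, 0.001, 0.399], np.float64(0.0), 'yaw', np.float64(165.71), 'pos', array([ 0.5446, -0.0279,  0.0859]), 'F', array([-0.2, -0.1, -0.2]), 'j', array([-0.39,  0.34,  0.42,  1.87, -0.16,  0.97,  1.42]))
top 70 [[0.416, 0.018, 0.018], [0.429, 0.028, 0.026], [0.441, 0.041, 0.032]] ((428.56060791015625, 27.76244354248047), (25.919795989990234, 25.990234375), 0.6349625587463379)
side 113 [[0.418, 0.022, 0.008], [0.431, 0.041, 0.019], [0.443, 0.047, 0.027]] ((431.07257080078125, 33.593936920166016), (25.609130859375, 28.935039520263672), 2.460615396499634)
```

View pics/nut1.png

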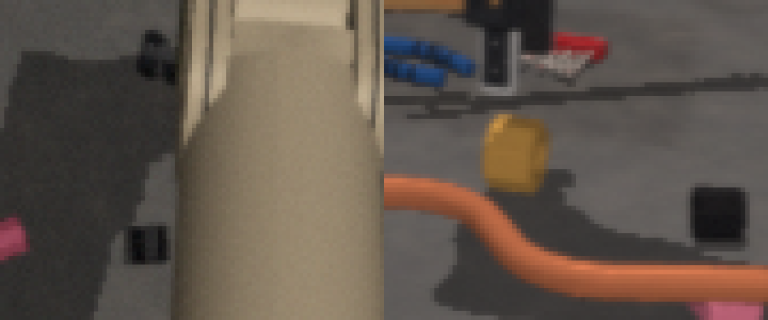

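The dust cap lies upright and aligned at about (0.430, 0.030), and the gripper is centred over the nut. The dark block at (155,55) in the left half is a finger. Descending to grip the nut.

>>> carry_out:
  deltas:
    - [0,0,0.2,0,0.6]
    - [0,0,0.4,0,0.6]
    - [0,0,0.4,0,0.6]
    - [0,0,0.4,0,-0.6]
    - [0,0,0.4,0,-0.6]
    - [0,0,0.4,0,-0.6]
    - [0,0,0.4,0,-0.6]
  force: 60

```text
clock: 8.93
position: [0.5476, -0.0278, 0.0303]
ee_rot: [0.124, 0.992, 0.0, 0.001]
ft_force: [-1.6, -0.7, 7.3]
grip_width: 0.477
grasp_force: 60.8
```

>>> carry_out:
  deltas:
    - [0,0,-0.2,0,-0.6]
    - [0,0,-0.5,0.1,-0.6]
    - [0.2,0.2,-0.8,0.35,-0.6]
    - [0.5,0.4,-0.8,0.7,-0.6]
    - [0.9,0.7,-0.8,1.0,-0.6]
    - [0.9,0.7,-0.8,1.0,-0.6]
    - [0.9,0.7,-0.8,1.0,-0.6]

```text
clock: 9.8
position: [0.4406, 0.1091, 0.1493]
ee_rot: [0.375, 0.927, 0.001, 0.0]
ft_force: [0.9, -0.6, -0.6]
grip_width: 0.473
grasp_force: 61.4
```

Run:
```python
from h import *
print(delta([.39,.25,.145],183.2)); o=manip.get_obs()
b=camera("side"); u,v=map(int,proj(b,o["position"])); print(u,v,o["grip_width"]*85,o["grasp_force"])
w=cv2.resize(b["img"][v-25:v+35,u-40:u+40],(800,600),interpolation=3)
save("nut2.png",w)
```

```text
([0.896, 0.44, 0.03], np.float64(-1.577), 'yaw', np.float64(135.9), 'pos', array([0.4406, 0.1091, 0.1493]), 'F', array([ 0.9, -0.6, -0.6]), 'j', array([-0.72,  0.03,  0.39,  2.04, -0.02,  1.07,  0.48]))
310 168 40.198329556200406 61.36503271998663
```

View pics/nut2.png

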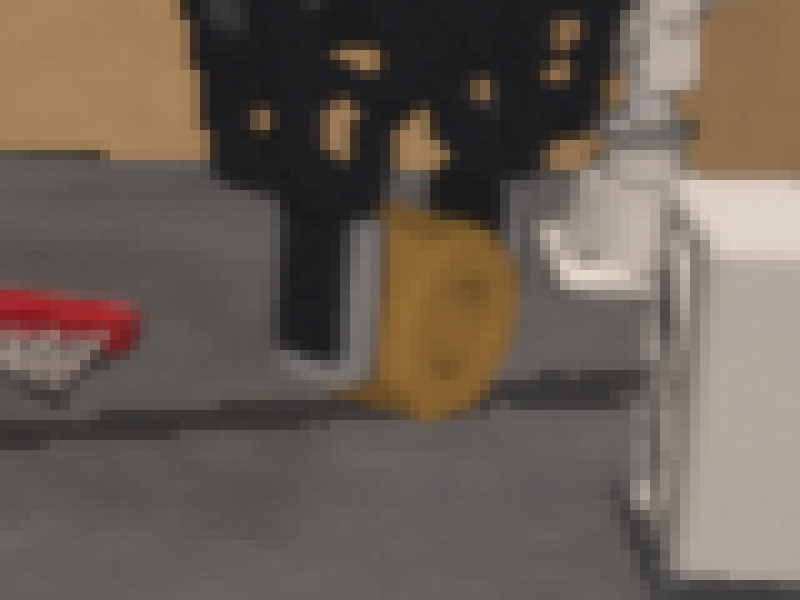

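>>> carry_out:
  deltas:
    - [0,0,0,0.35,-0.6]
    - [0.1,0.1,0,0.7,-0.6]
    - [0.2,0.2,0,1,-0.6]
    - [0.2,0.2,0,1,-0.6]
    - [0.2,0.2,0,1,-0.6]

```text
clock: 10.48
position: [0.4414, 0.1485, 0.1485]
ee_rot: [0.603, 0.797, -0.0, 0.0]
ft_force: [-0.2, 0.3, -1.3]
grip_width: 0.479
grasp_force: 61.3
```

Run:
```python
from h import *
from scipy.spatial.transform import Rotation as Ro
print(delta([.39,.25,.145],183.2)); o=manip.get_obs(); R=Ro.from_quat(o["ee_rot"]).as_matrix()
b=camera("side"); P=cloud(b); q=(P-o["position"])@R
im=b["img"].astype(int)
m=(b["depth"]>0)&(abs(q[...,1])<.021)&(q[...,2]>-.02)&(q[...,2]<.04)&(abs(q[...,0])<.04)
ys,xs=np.where(m); sl=np.s_[ys.min():ys.max()+1,xs.min():xs.max()+1]
x=np.where(m[sl],q[sl][...,0]*1000,-99).round().astype(int); np.set_printoptions(linewidth=200)
print(x); print(np.round(q[sl][:,x.shape[1]//2,2]*1000)); print(np.round(q[sl][x.shape[0]//2,:,1]*1000))
save("nut3.png",cv2.resize(b["img"][ys.min()-8:ys.max()+8,xs.min()-12:xs.max()+12],None,fx=14,fy=14,interpolation=3)[:600,:800])
```

```text
([0.745, -0.146, 0.023], np.float64(-2.581), 'yaw', np.float64(105.78), 'pos', array([0.4414, 0.1485, 0.1485]), 'F', array([-0.2,  0.3, -1.3]), 'j', array([-0.77,  0.07,  0.36,  2.01, -0.03,  1.07, -0.12]))
[[-99 -99 -99 -99 -99 -99 -99 -99 -99 -99 -99 -99 -99 -99 -99 -99 -11 -99 -99 -99 -99]
 [-99 -99 -99 -99 -99 -99 -99 -99 -99 -99 -99 -99 -99 -99 -99 -99  -9  -7   1 -99 -99]
 [-99 -99 -99 -99 -99 -99 -99 -99 -99 -99 -99 -99 -99 -99 -99 -99  -9  -4   1   5 -99]
 [-99 -99 -99 -11  -6  -7  -6  -7  -6  -6  -4  -6 -99 -99 -99 -99  -8  -4   1   5  11]
 [-99 -99  -9  -5  -3  -1   1   2  -1  -1   1   1   1 -99 -99 -99  -6 -99   2   7  11]
 [-99   9  -5  -3   1   2   7   7   9   8   7  10   8   8 -99 -99 -10  -4   3   8  11]
 [-99  10  -1   2   5   9  10  12  14  14  14  14  16  16  16  15  -8  -2   3   8 -99]
 [-99  -1   2   4   7  10  13  17  19  16  17  15  16  16  16  16  16  -2   1   6  13]
 [-99   2   5   8   9  15  16  19  15  18  19  17  17  18  18  17  19  15   5   8 -99]
 [-99   4   8  11  13  16  15  17  17  19  17  18  17  17  17  17  17  17  17  11 -99]
 [-99  10  11  15  14  
[... 929 characters left out ...]
-99]
 [-99 -99  15  17  17  18  18  17  17  19  16  17  16  17  19  18  17  18 -99 -99 -99]
 [-99 -99 -99  14  17  17  18  18  18  18  18  18  20  17  19  19  18 -99 -99 -99 -99]
 [-99 -99 -99 -99  17  17  17  19  19  18  18  18  17  19  16  18 -99 -99 -99 -99 -99]
 [-99 -99 -99 -99 -99  16  17  16  18  18  16  19  18  18  15 -99 -99 -99 -99 -99 -99]
 [-99 -99 -99 -99 -99 -99  16  16  18  16  19  16  17  16 -99 -99 -99 -99 -99 -99 -99]]
[151. 150. 150. -11. -10. -10. -10.  -9.  -8.  -5.  -3.  -2. 151. 150. 150. 151. 151. 150.  21.  20.  21.  22.  23.  26.  28.  30.]
[  22.   21.   20.   18.   16.   14.   11.    9. -158. -164. -165. -169. -174.  -10.  264.   -8.  -10.  -12.  -14.  -17.  -20.]
```

View pics/nut3.png

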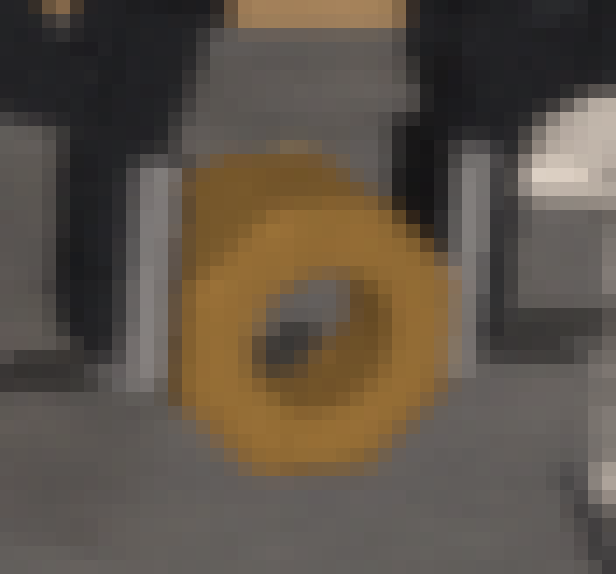

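The crop shows the 21 mm hole on the tool +x face (hole rows about 270–400, face about 195–470). So the wide mouth is on the tool −x side, which is correct when tool x lies along the pipe's x.

```bash
cat > plan.py <<'E'
from h import *
PP=(.6350,.1784,3.198)
def cl(s):
    "s = arclength from collar; returns x,y,phi(deg) (tangent (cos,-sin))"
    r=.045;a=np.radians(70);L1=.04;L2=L1+r*a;L3=L2+.03;L4=L3+r*a
    if s<L1: return s,0,0
    if s<L2: t=(s-L1)/r; return .04+r*np.sin(t),-.045+r*np.cos(t),np.degrees(t)
    if s<L3: u=s-L2; return .0823+u*np.cos(a),-.0296-u*np.sin(a),70
    if s<L4: t=a-(s-L3)/r; return .1348-r*np.sin(t),-.0424-r*np.cos(t),np.degrees(t)
    return .1348+s-L4,-.0874,0
OFF=.0085
def tcp(s,off=OFF):
    x,y,ph=cl(s); p=np.radians(ph)
    w=W(PP,[x-off*np.cos(p),y+off*np.sin(p)])[0]
    return w,np.degrees(PP[2])-ph
def rows(start,ss,z,off=OFF):
    "start=(x,y,z,yaw) commanded"
    x,y,z0,yaw=start; c,sn=np.cos(np.radians(yaw)),np.sin(np.radians(yaw))
    for s in ss:
        w,yw=tcp(s,off); d=w-[x,y]
        print(f"s {s:.3f}", np.round([(d@[c,sn])/.15,(d@[sn,-c])/.15,(z0-z)/.15,-(((yw-yaw)+180)%360-180)/30],3).tolist(), "->",np.round([*w,z,yw],4).tolist())
SM=.04+.045*np.radians(70)*2+.03+.064
E
python3 - <<'E'
from plan import *
print(SM); o=(.4414,.1485,.1485,105.78)
rows(o,[SM+.04],.145); print(delta([*tcp(SM+.04)[0],.145],183.2))
E
```

```text
0.24395574287564276
s 0.284 [0.743, -0.076, 0.023, -2.582] -> [0.4001, 0.2527, 0.145, 183.2319]
([0.743, -0.076, 0.023], np.float64(-2.582), 'yaw', np.float64(105.74), 'pos', array([0.4413, 0.1484, 0.1484]), 'F', array([ 0.4, -0.1, -2.7]), 'j', array([-0.77,  0.07,  0.36,  2.01, -0.03,  1.07, -0.12]))
```

>>> carry_out:
  deltas:
    - [0.1,0,0,-0.35,-0.6]
    - [0.2,0,0,-0.7,-0.6]
    - [0.35,0,0,-1,-0.6]

```text
clock: 10.9
position: [0.4271, 0.1993, 0.1485]
ee_rot: [0.375, 0.927, 0.0, 0.0]
ft_force: [-0.1, 0.3, -0.7]
grip_width: 0.481
grasp_force: 61.1
```

>>> carry_out:
  deltas:
    - [0,0,0,-0.35,-0.6]
    - [0,0,0,-0.7,-0.6]
    - [0,0,0,-1,-0.6]
    - [0,0,0,-1,-0.6]

```text
clock: 11.4
position: [0.427, 0.1994, 0.1484]
ee_rot: [0.125, 0.992, 0.0, 0.0]
ft_force: [-0.4, -0.1, -1.3]
grip_width: 0.477
grasp_force: 61.1
```

Run:
```python
from plan import *
print(delta([*tcp(SM+.04)[0],.145],183.2))
```

```text
([0.262, 0.3, 0.023], np.float64(-0.585), 'yaw', np.float64(165.65), 'pos', array([0.427 , 0.1994, 0.1484]), 'F', array([-0.4, -0.1, -1.3]), 'j', array([-0.79,  0.08,  0.27,  2.  , -0.02,  1.07,  0.81]))
```

>>> carry_out:
  deltas:
    - [0.13,0.15,0.02,-0.3,-0.6]
    - [0.262,0.3,0.02,-0.585,-0.6]
    - [0.262,0.3,0.2,-0.585,-0.6]
    - [0.262,0.3,0.39,-0.585,-0.6]
    - [0.262,0.3,0.39,-0.585,-0.6]
    - [0.262,0.3,0.39,-0.585,-0.6]

```text
clock: 12.15
position: [0.4003, 0.2536, 0.0908]
ee_rot: [-0.027, 1.0, 0.0, 0.0]
ft_force: [-0.2, -0.6, -2.4]
grip_width: 0.48
grasp_force: 61.2
```

Run:
```python
from plan import *
from scipy.spatial.transform import Rotation as Ro
print(delta([*tcp(SM+.04)[0],.090],183.2)); o=manip.get_obs(); R=Ro.from_quat(o["ee_rot"]).as_matrix()
a=camera("top");b=camera("side"); P=cloud(b)
# nut & pipe top edge heights along tool x, side view: brass/copper colours
q=(P-o["position"]); im=b["img"].astype(int)
col=(im[...,0]>1.5*im[...,2])&(im[...,0]>70)
t=(q@R)
for x0 in np.arange(-.07,.02,.01):
    m=col&(abs(t[...,0]-x0)<.005)&(abs(t[...,1])<.03)&(P[...,2]>.04)
    if m.sum()>3: print(round(x0,3),m.sum(),"z",np.round(np.percentile(P[m][:,2],[3,97]),4),"ty",np.round(np.percentile(t[m][:,1],[3,97]),4))
for s in (SM,): print(proj(b,[*tcp(SM,0)[0],.081]))
save("thread.png",cv2.resize(b["img"][185:260,275:375],(800,600),interpolation=3))
```

```text
([0.001, -0.006, 0.005], np.float64(-0.002), 'yaw', np.float64(-176.85), 'pos', array([0.4003, 0.2536, 0.0908]), 'F', array([-0.2, -0.6, -2.4]), 'j', array([-0.84,  0.17,  0.2 ,  2.04, -0.04,  0.94,  1.  ]))
-0.07 48 z [0.0755 0.0875] ty [-0.0017  0.0065]
-0.06 40 z [0.0758 0.0875] ty [-0.0026  0.0073]
-0.05 47 z [0.0762 0.3706] ty [-0.0218  0.0065]
-0.04 53 z [0.0765 0.2634] ty [-0.0057  0.0141]
-0.03 21 z [0.0771 0.1492] ty [-0.0103  0.007 ]
-0.01 116 z [0.0624 0.1017] ty [-0.018   0.0197]
0.01 21 z [0.0724 0.0943] ty [0.0155 0.027 ]
(np.float64(318.9261677099829), np.float64(226.60443441371325))
```

View pics/thread.png

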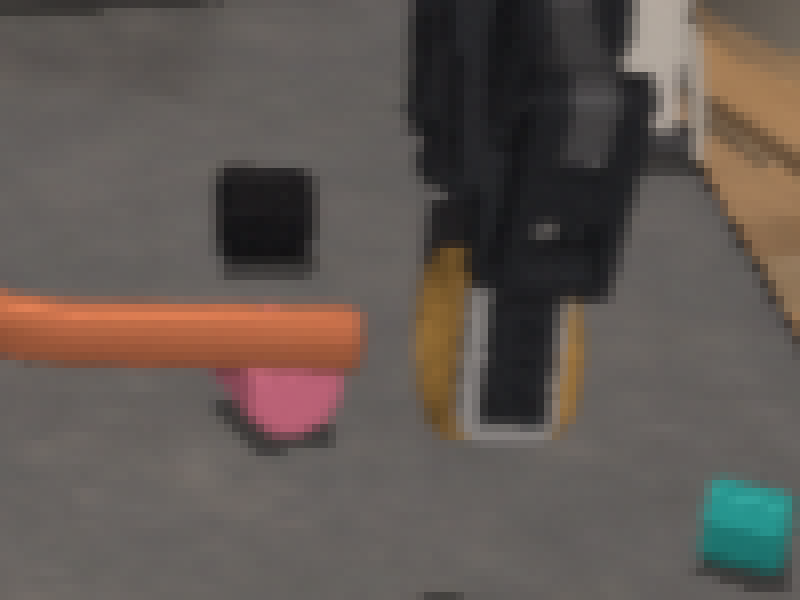

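The nut is level with the pipe: nut centre row about 342, pipe axis row about 340. It stands clear of the pipe end at column 362, with the mouth facing the pipe. Threading it on.

>>> carry_out:
  deltas:
    - [-0.08,0,0,0,-0.6]
    - [-0.14,0,0,0,-0.6]
    - [-0.19,0,0,0,-0.6]
    - [-0.24,0,0,0,-0.6]
    - [-0.28,0,0,0,-0.6]
    - [-0.28,0,0,0,-0.6]

```text
clock: 13.0
position: [0.442, 0.2559, 0.0897]
ee_rot: [-0.028, 1.0, -0.0, 0.0]
ft_force: [-1.5, -0.3, -1.2]
grip_width: 0.479
grasp_force: 61.2
```

>>> carry_out:
  deltas:
    - [-0.1,0,0,0,-0.6]
    - [-0.2,0,0,0,-0.6]
    - [-0.28,0,0,0,-0.6]
    - [-0.347,0,0,0,-0.6]
    - [-0.347,0,0,0,-0.6]

```text
clock: 13.62
position: [0.4943, 0.2588, 0.0896]
ee_rot: [-0.028, 1.0, -0.0, 0.0]
ft_force: [-0.4, 0.4, -0.6]
grip_width: 0.478
grasp_force: 61.2
```

Run:
```python
from plan import *
print(delta([*tcp(SM-.054)[0],.090],183.2)); 
o=manip.get_obs()["position"]
w,y=tcp(.19); rows((*w,.09,y),[.18,.174,.168,.162,.158,.156],.09)
for s0 in (.158,): 
  w,y=tcp(s0); rows((*w,.09,y),[.152,.146,.140,.136],.09)
w,y=tcp(.136); rows((*w,.09,y),[.130,.125,.122,.11],.09)
```

```text
([0.002, -0.005, -0.002], np.float64(0.001), 'yaw', np.float64(-176.78), 'pos', array([0.4943, 0.2588, 0.0896]), 'F', array([-0.4,  0.4, -0.6]), 'j', array([-0.76,  0.34,  0.23,  1.83, -0.09,  0.98,  1.14]))
s 0.180 [-0.067, 0.0, 0.0, -0.0] -> [0.5039, 0.2585, 0.09, 183.2319]
s 0.174 [-0.106, -0.01, 0.0, 0.253] -> [0.5099, 0.2574, 0.09, 175.6488]
s 0.168 [-0.144, -0.025, 0.0, 0.507] -> [0.5157, 0.2554, 0.09, 168.0094]
s 0.162 [-0.179, -0.046, 0.0, 0.762] -> [0.5211, 0.2527, 0.09, 160.3699]
s 0.158 [-0.201, -0.062, 0.0, 0.932] -> [0.5246, 0.2505, 0.09, 155.277]
s 0.156 [-0.211, -0.07, 0.0, 1.017] -> [0.5262, 0.2492, 0.09, 152.7305]
s 0.152 [-0.039, -0.01, 0.0, 0.255] -> [0.5293, 0.2466, 0.09, 147.6375]
s 0.146 [-0.077, -0.026, 0.0, 0.509] -> [0.5335, 0.2421, 0.09, 139.9981]
s 0.140 [-0.112, -0.046, 0.0, 0.764] -> [0.537, 0.2372, 0.09, 132.3587]
s 0.136 [-0.134, -0.062, 0.0, 0.934] -> [0.539, 0.2336, 0.09, 127.2657]
s 0.130 [-0.039, -0.01, 0.0, 0.255] -> [0.5413, 0.228, 0.09, 119.6263]
s 0.125 [-0.071, -0.023, 0.0, 0.467] -> [0.5427, 0.2231, 0.09, 113.2601]
s 0.122 [-0.09, -0.028, 0.0, 0.468] -> [0.5439, 0.2203, 0.09, 113.2319]
s 0.110 [-0.168, -0.047, 0.0, 0.468] -> [0.5486, 0.2093, 0.09, 113.2319]
```

>>> carry_out:
  deltas:
    - [-0.067,0,0,0,-0.6]
    - [-0.106,-0.01,0,0.253,-0.6]
    - [-0.144,-0.025,0,0.507,-0.6]
    - [-0.179,-0.046,0,0.762,-0.6]
    - [-0.201,-0.062,0,0.932,-0.6]
    - [-0.201,-0.062,0,0.932,-0.6]

```text
clock: 14.38
position: [0.5244, 0.251, 0.0897]
ee_rot: [0.214, 0.977, -0.0, -0.0]
ft_force: [-0.6, -0.6, -1.2]
grip_width: 0.479
grasp_force: 61.3
```

No contact force, so carrying on.

>>> carry_out:
  deltas:
    - [-0.039,-0.01,0,0.255,-0.6]
    - [-0.077,-0.026,0,0.509,-0.6]
    - [-0.112,-0.046,0,0.764,-0.6]
    - [-0.134,-0.062,0,0.934,-0.6]
    - [-0.134,-0.062,0,0.934,-0.6]

```text
clock: 15.0
position: [0.5386, 0.2344, 0.0898]
ee_rot: [0.443, 0.897, -0.0, 0.0]
ft_force: [-0.8, -1.1, -1.5]
grip_width: 0.48
grasp_force: 61.3
```

>>> carry_out:
  deltas:
    - [-0.039,-0.01,0,0.255,-0.6]
    - [-0.071,-0.023,0,0.467,-0.6]
    - [-0.09,-0.028,0,0.468,-0.6]
    - [-0.168,-0.047,0,0.468,-0.6]
    - [-0.168,-0.047,0,0.468,-0.6]
    - [-0.168,-0.047,0,0.468,-0.6]

```text
clock: 15.75
position: [0.5483, 0.2103, 0.0898]
ee_rot: [0.55, 0.835, 0.0, -0.0]
ft_force: [-0.2, 0.4, -1.3]
grip_width: 0.475
grasp_force: 61.3
```

Run:
```python
from plan import *
print(delta([*tcp(.11)[0],.090],tcp(.11)[1]), "middle",W(PP,[.0874,-.0437]))
def blk(s0,ss):
  w,y=tcp(s0); rows((*w,.09,y),ss,.09); print()
blk(.11,[.095,.089,.083,.077,.073])
blk(.073,[.067,.061,.055,.051])
blk(.051,[.045,.040,.030,.020,.014])
```

```text
([-0.007, -0.001, -0.001], np.float64(0.002), 'yaw', np.float64(113.28), 'pos', array([0.5483, 0.2103, 0.0898]), 'F', array([-0.2,  0.4, -1.3]), 'j', array([-0.83,  0.42,  0.48,  1.76, -0.22,  1.01,  0.14])) middle [[0.54527531 0.21710311]]
s 0.095 [-0.1, 0.0, 0.0, -0.0] -> [0.5545, 0.1955, 0.09, 113.2319]
s 0.089 [-0.139, 0.01, 0.0, -0.254] -> [0.5582, 0.1907, 0.09, 120.8432]
s 0.083 [-0.177, 0.026, 0.0, -0.508] -> [0.5626, 0.1864, 0.09, 128.4826]
s 0.077 [-0.212, 0.046, 0.0, -0.763] -> [0.5675, 0.1827, 0.09, 136.122]
s 0.073 [-0.234, 0.062, 0.0, -0.933] -> [0.571, 0.1807, 0.09, 141.215]

s 0.067 [-0.039, 0.01, 0.0, -0.255] -> [0.5765, 0.1782, 0.09, 148.8544]
s 0.061 [-0.077, 0.026, 0.0, -0.509] -> [0.5824, 0.1764, 0.09, 156.4939]
s 0.055 [-0.112, 0.046, 0.0, -0.764] -> [0.5884, 0.1755, 0.09, 164.1333]
s 0.051 [-0.134, 0.062, 0.0, -0.934] -> [0.5925, 0.1753, 0.09, 169.2263]

s 0.045 [-0.039, 0.01, 0.0, -0.255] -> [0.5986, 0.1757, 0.09, 176.8657]
s 0.040 [-0.071, 0.023, 0.0, -0.467] -> [0.6036, 0.1766, 0.09, 183.2319]
s 0.030 [-0.136, 0.039, 0.0, -0.467] -> [0.6135, 0.1772, 0.09, 183.2319]
s 0.020 [-0.2, 0.055, 0.0, -0.467] -> [0.6235, 0.1778, 0.09, 183.2319]
s 0.014 [-0.239, 0.065, 0.0, -0.467] -> [0.6295, 0.1781, 0.09, 183.2319]
```

>>> carry_out:
  deltas:
    - [-0.1,0,0,0,-0.6]
    - [-0.139,0.01,0,-0.254,-0.6]
    - [-0.177,0.026,0,-0.508,-0.6]
    - [-0.212,0.046,0,-0.763,-0.6]
    - [-0.234,0.062,0,-0.933,-0.6]
    - [-0.234,0.062,0,-0.933,-0.6]

```text
clock: 16.5
position: [0.5711, 0.1804, 0.0898]
ee_rot: [0.333, 0.943, -0.0, 0.0]
ft_force: [-0.4, -0.1, -1.5]
grip_width: 0.477
grasp_force: 61.3
```

>>> carry_out:
  deltas:
    - [-0.039,0.01,0,-0.255,-0.6]
    - [-0.077,0.026,0,-0.509,-0.6]
    - [-0.112,0.046,0,-0.764,-0.6]
    - [-0.134,0.062,0,-0.934,-0.6]
    - [-0.134,0.062,0,-0.934,-0.6]

```text
clock: 17.12
position: [0.5923, 0.1759, 0.0897]
ee_rot: [0.095, 0.995, -0.0, 0.0]
ft_force: [-0.1, 0.5, -1.6]
grip_width: 0.471
grasp_force: 61.2
```

>>> carry_out:
  deltas:
    - [-0.039,0.01,0,-0.255,-0.6]
    - [-0.071,0.023,0,-0.467,-0.6]
    - [-0.136,0.039,0,-0.467,-0.6]
    - [-0.2,0.055,0,-0.467,-0.6]
    - [-0.2,0.055,0,-0.467,-0.6]

```text
clock: 17.75
position: [0.6238, 0.1787, 0.0897]
ee_rot: [-0.027, 1.0, -0.0, 0.0]
ft_force: [-0.4, -0.3, -1.3]
grip_width: 0.478
grasp_force: 61.2
```

>>> carry_out:
  deltas:
    - [-0.015,0,0,0,-0.6]
    - [-0.03,0,0,0,-0.6]
    - [-0.045,0,0,0,-0.6]
    - [-0.055,0,0,0,-0.6]
    - [-0.055,0,0,0,-0.6]

```text
clock: 18.38
position: [0.6301, 0.1793, 0.0895]
ee_rot: [-0.028, 1.0, -0.0, -0.002]
ft_force: [-8.0, -0.0, 1.8]
grip_width: 0.474
grasp_force: 61.7
```

Run:
```python
from plan import *
print(delta([*tcp(.012)[0],.090],183.2));
```

```text
([-0.009, -0.008, -0.003], np.float64(0.002), 'yaw', np.float64(-176.74), 'pos', array([0.6301, 0.1793, 0.0895]), 'F', array([-8. , -0. ,  1.8]), 'j', array([-0.53,  0.53,  0.25,  1.56, -0.15,  1.07,  1.38]))
```

>>> carry_out:
  deltas:
    - [-0.02,0,0,0,-0.6]
    - [-0.02,0,0,0,-0.6]
    - [0.0,0,0.015,0,-0.6]
    - [0.0,0,0.015,0,0.2]
    - [0.0,0,0.015,0,0.4]
    - [0.0,0,0.015,0,0.4]
    - [0.0,0,0.015,0,0.4]
    - [0,0,-0.2,0,0.4]
    - [0,0,-0.55,0,0.4]
    - [0,0,-0.55,0,0.4]

```text
clock: 19.62
position: [0.6338, 0.1798, 0.1772]
ee_rot: [-0.028, 1.0, 0.001, 0.004]
ft_force: [0.1, 1.0, -0.6]
grip_width: 0.702
grasp_force: 0.0
```

Run:
```python
from plan import *
a=camera("top");b=camera("side")
for n,p in (("top",a),("side",b)):
    P=cloud(p)
    for r in outline_of("union_nut",p):
        m=r["region"]&(p["depth"]>0); Y=P[m]
        if len(Y)<10 or len(Y)>600: continue
        d=Y[:,:2]-PP[:2]; c,s=np.cos(PP[2]),np.sin(PP[2]); q=np.c_[d@[c,s],d@[-s,c],Y[:,2]]
        print(n,round(r["conf"],2),len(Y),np.round(np.percentile(q,[3,50,97],axis=0),4).tolist())
print(delta([.43,.03,.15],183.2))
save("seat.png",np.hstack([cv2.resize(a["img"][130:205,190:250],(384,480),interpolation=3),cv2.resize(b["img"][180:255,180:240],(384,480),interpolation=3)]))
```

```text
side 0.73 297 [[-0.0059, -0.0222, 0.0575], [0.0081, -0.0169, 0.0844], [0.0222, 0.0004, 0.0977]]
side 0.25 145 [[0.1992, 0.1205, -0.0001], [0.2112, 0.1251, 0.017], [0.2259, 0.1452, 0.0272]]
([1.393, -0.916, 0.143], np.float64(0.002), 'yaw', np.float64(-176.74), 'pos', array([0.6308, 0.1791, 0.171 ]), 'F', array([ 0.1,  0.6, -1.2]), 'j', array([-0.54,  0.46,  0.27,  1.49, -0.12,  1.22,  1.37]))
```

View pics/seat.png

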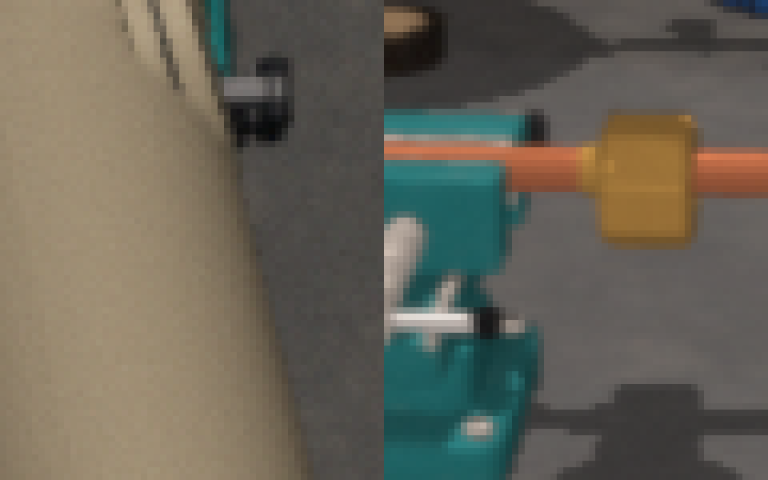

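The nut sits at the collar. The gap from the jaw edge (column 510) to the nut's front (column 600) is about 28 mm, which matches the seated position. Now fetching the cap.

>>> carry_out:
  deltas:
    - [0.4,-0.25,0,0,0.4]
    - [0.75,-0.5,0,0,0.4]
    - [1.0,-0.7,0,0,0.4]
    - [1.0,-0.916,0,0,0.4]
    - [1.0,-0.916,0,0,0.4]

```text
clock: 20.45
position: [0.4887, 0.0311, 0.1716]
ee_rot: [-0.027, 1.0, -0.0, -0.001]
ft_force: [0.3, 0.3, -0.2]
grip_width: 0.701
grasp_force: 0.0
```

>>> carry_out:
  deltas:
    - [0.3,0,0.1,0,0.4]
    - [0.393,0,0.3,0,0.4]
    - [0.393,0,0.5,0,0.4]
    - [0.393,0,0.5,0,0.4]

```text
clock: 20.95
position: [0.429, 0.0306, 0.0954]
ee_rot: [-0.029, 1.0, -0.001, -0.002]
ft_force: [-0.6, 0.5, 0.1]
grip_width: 0.698
grasp_force: 0.0
```

Run:
```python
from plan import *
a=camera("top");b=camera("side")
c,s=np.cos(PP[2]),np.sin(PP[2])
for n,p in (("top",a),("side",b)):
    P=cloud(p); im=p["img"].astype(int)
    m=(abs(P[...,0]-.43)<.035)&(abs(P[...,1]-.03)<.035)&(P[...,2]>.006)&(P[...,2]<.035)&(im.sum(2)<150)
    Y=P[m]; print(n,"cap",len(Y),np.round(np.percentile(Y,[3,50,97],axis=0),3).tolist() if len(Y) else "")
    d=P[...,:2]-PP[:2]; q=np.stack([d@[c,s],d@[-s,c]],-1)
    m=(im[...,0]>1.5*im[...,2])&(abs(q[...,0])<.05)&(P[...,2]>.094)&(P[...,2]<.12)&(abs(q[...,1])<.03)
    print("nut",m.sum(),np.round(np.percentile(q[m],[2,50,98],axis=0),4).tolist() if m.any() else "")
print(delta([.43,.03,.024],183.2))
```

```text
top cap 0 
nut 83 [[-0.0061, -0.0117], [0.008, 0.003], [0.0218, 0.0158]]
side cap 113 [[0.418, 0.022, 0.007], [0.431, 0.042, 0.019], [0.444, 0.046, 0.027]]
nut 70 [[-0.0064, -0.0137], [0.0079, -0.0064], [0.0218, 0.0036]]
([0.006, -0.004, 0.491], np.float64(0.003), 'yaw', np.float64(-176.71), 'pos', array([0.4309, 0.0306, 0.0977]), 'F', array([0.5, 0.4, 0.4]), 'j', array([-0.49,  0.06,  0.32,  2.14, -0.02,  0.94,  1.48]))
```

>>> carry_out:
  deltas:
    - [0,0,0.25,0,0.4]
    - [0,0,0.47,0,0.4]
    - [0,0,0.48,0,0.4]
    - [0,0,0.48,0,-1]
    - [0,0,0.48,0,-1]
    - [0,0,0.48,0,-1]
    - [0,0,0.48,0,-1]
  force: 40

```text
clock: 21.92
position: [0.4319, 0.0306, 0.027]
ee_rot: [-0.028, 1.0, 0.001, 0.001]
ft_force: [-1.1, -0.5, 6.0]
grip_width: 0.314
grasp_force: 39.1
```

>>> carry_out:
  deltas:
    - [0,0,-0.2,0,-1]
    - [0,0,-0.6,0,-1]
    - [0.25,0.3,-0.6,0,-1]
    - [0.25,0.65,-0.6,0,-1]
    - [0.25,1.0,-0.6,0,-1]
    - [0.25,1.0,-0.6,0,-1]

```text
clock: 22.68
position: [0.3845, 0.1816, 0.1168]
ee_rot: [-0.031, 1.0, 0.001, 0.001]
ft_force: [0.0, -0.5, 0.1]
grip_width: 0.315
grasp_force: 40.0
```

Run:
```python
from plan import *
print(delta([*tcp(SM+.0292,0)[0],.094],183.2)); o=manip.get_obs(); print(o["grip_width"],o["grasp_force"])
```

```text
([-0.148, 0.466, 0.153], np.float64(0.013), 'yaw', np.float64(-176.42), 'pos', array([0.3845, 0.1816, 0.1168]), 'F', array([ 0. , -0.5,  0.1]), 'j', array([-0.69,  0.02,  0.14,  2.13, -0.  ,  0.99,  1.09]))
0.31468181729517686 40.02646385226399
```

>>> carry_out:
  deltas:
    - [0,0.25,0,0,-1]
    - [-0.05,0.466,0.08,0,-1]
    - [-0.12,0.466,0.153,0,-1]
    - [-0.12,0.466,0.153,0,-1]
    - [-0.12,0.466,0.153,0,-1]

```text
clock: 23.3
position: [0.3989, 0.2475, 0.0928]
ee_rot: [-0.027, 1.0, -0.0, 0.0]
ft_force: [0.7, 0.1, -0.2]
grip_width: 0.316
grasp_force: 40.0
```

Run:
```python
from plan import *
from scipy.spatial.transform import Rotation as Ro
print(delta([*tcp(SM+.0292,0)[0],.094],183.2)); o=manip.get_obs(); R=Ro.from_quat(o["ee_rot"]).as_matrix()
b=camera("side"); P=cloud(b); t=(P-o["position"])@R; im=b["img"].astype(int)
dark=im.sum(2)<110; col=(im[...,0]>1.5*im[...,2])&(im[...,0]>70)
for nm,M in (("cop",col),("dark",dark)):
  for x0 in np.arange(-.06,.03,.006):
    m=M&(abs(t[...,0]-x0)<.003)&(abs(t[...,1])<.03)&(P[...,2]>.05)&(P[...,2]<.11)
    if m.sum()>3: print(nm,round(x0,3),m.sum(),"z",np.round(np.percentile(P[m][:,2],[5,95]),4),"ty",np.round(np.percentile(t[m][:,1],[5,95]),4))
save("cap2.png",cv2.resize(b["img"][185:260,275:375],(800,600),interpolation=3))
```

```text
([-0.026, 0.034, -0.008], np.float64(-0.002), 'yaw', np.float64(-176.85), 'pos', array([0.3989, 0.2475, 0.0928]), 'F', array([ 0.7,  0.1, -0.2]), 'j', array([-0.75,  0.15,  0.1 ,  2.05, -0.02,  0.94,  0.99]))
cop -0.06 23 z [0.0773 0.087 ] ty [0.0047 0.013 ]
cop -0.054 24 z [0.0762 0.0875] ty [0.0038 0.0123]
cop -0.048 26 z [0.077  0.0872] ty [0.0028 0.0127]
cop -0.042 28 z [0.0772 0.0876] ty [0.0038 0.0129]
cop -0.036 25 z [0.0771 0.0872] ty [0.0029 0.0127]
cop -0.03 4 z [0.0814 0.0862] ty [0.0096 0.0111]
dark -0.012 35 z [0.0688 0.0977] ty [-0.0149  0.0092]
dark -0.006 51 z [0.0744 0.1078] ty [-0.0146  0.0282]
dark -0.0 37 z [0.0824 0.1083] ty [0.0235 0.0285]
```

View pics/cap2.png

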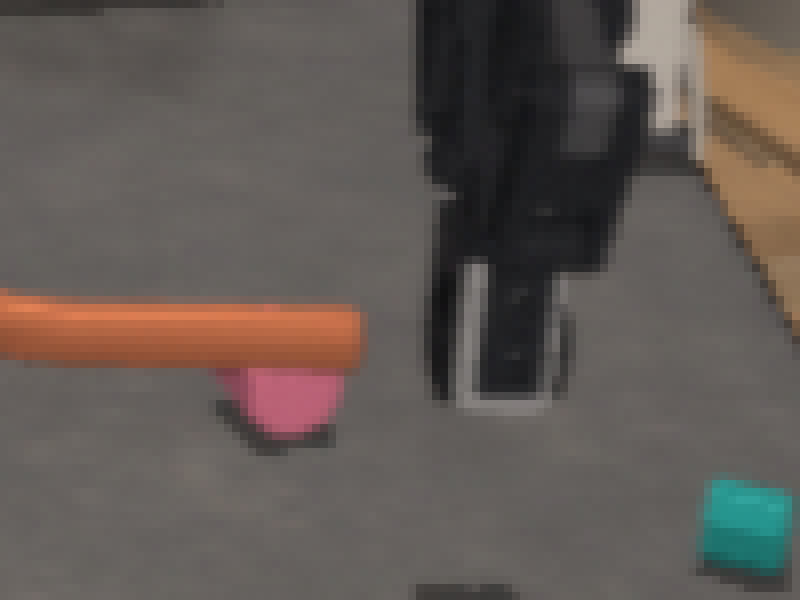

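The cap is level with the pipe: cap centre row about 342, pipe row about 340. It stands about 18 mm short of the pipe end and needs 5 mm in +y.

>>> carry_out:
  deltas:
    - [0,0.036,0,0,-1]
    - [-0.06,0.036,0,0,-1]
    - [-0.1,0.036,0,0,-1]
    - [-0.13,0.036,0,0,-1]
    - [-0.15,0.036,0,0,-1]
    - [-0.17,0.036,0,0,-1]
    - [-0.17,0.036,0,0,-1]

```text
clock: 24.22
position: [0.4241, 0.2552, 0.0924]
ee_rot: [-0.028, 1.0, -0.0, 0.0]
ft_force: [0.8, -1.0, 1.3]
grip_width: 0.314
grasp_force: 40.1
```

>>> carry_out:
  deltas:
    - [-0.03,0,0,0,-1]
    - [-0.06,0,0,0,-1]
    - [-0.085,0,0,0,-1]
    - [-0.1,0,0,0,-1]
    - [-0.1,0,0,0,-1]

```text
clock: 24.85
position: [0.4388, 0.2552, 0.0923]
ee_rot: [-0.028, 1.0, -0.001, -0.0]
ft_force: [-1.7, -5.8, 5.2]
grip_width: 0.315
grasp_force: 40.5
```

>>> carry_out:
  deltas:
    - [0,-0.008,-0.006,0,-1]
    - [-0.01,-0.008,-0.006,0,-1]
    - [-0.02,-0.008,-0.006,0,-1]
    - [-0.03,-0.008,-0.006,0,-1]
    - [-0.03,-0.008,-0.006,0,-1]

```text
clock: 25.48
position: [0.441, 0.2556, 0.0927]
ee_rot: [-0.029, 1.0, -0.001, -0.002]
ft_force: [-11.4, -1.8, 6.8]
grip_width: 0.319
grasp_force: 40.8
```

>>> carry_out:
  deltas:
    - [-0.015,0,0,0,-1]
    - [-0.02,0,0,0,-1]
    - [-0.02,0,0,0,-1]

```text
clock: 25.85
position: [0.4413, 0.2556, 0.0925]
ee_rot: [-0.029, 1.0, -0.001, -0.005]
ft_force: [-24.8, -4.0, 18.2]
grip_width: 0.314
grasp_force: 42.2
```

Hard stop: the cap is fully on. I'll relax the push, release and rise.

>>> carry_out:
  deltas:
    - [0.03,0,0,0,-1]
    - [0.03,0,0,0,-1]
    - [0.03,0,0,0,-0.2]
    - [0.03,0,0,0,0.2]
    - [0.03,0,0,0,0.3]
    - [0.03,0,-0.3,0,0.3]
    - [0.03,0,-0.7,0,0.3]
    - [0.03,-0.5,-0.9,0,0.3]
    - [0.03,-1.0,-0.9,0,0.3]
    - [0.03,-1.0,-0.9,0,0.3]

```text
clock: 27.1
position: [0.4508, 0.1022, 0.2291]
ee_rot: [-0.027, 1.0, 0.0, 0.001]
ft_force: [0.3, 1.6, 0.3]
grip_width: 0.653
grasp_force: 0.0
```

Run:
```python
from plan import *
print(manip.get_obs()["position"])
a=camera("top");b=camera("side"); c,s=np.cos(PP[2]),np.sin(PP[2])
for n,p in (("top",a),("side",b)):
    P=cloud(p); im=p["img"].astype(int); d=P[...,:2]-PP[:2]; q=np.stack([d@[c,s],d@[-s,c],P[...,2]],-1)
    m=(im.sum(2)<150)&(abs(q[...,0]-.19)<.04)&(abs(q[...,1]+.0874)<.03)&(q[...,2]>.055)&(q[...,2]<.12)
    print(n,"cap",m.sum(),np.round(np.percentile(q[m],[2,50,98],axis=0),4).tolist() if m.any() else "")
    m=(im[...,0]>1.5*im[...,2])&(abs(q[...,0])<.05)&(P[...,2]>.094)&(P[...,2]<.12)&(abs(q[...,1])<.03)
    print("nut",m.sum(),np.round(np.percentile(q[m],[2,50,98],axis=0),4).tolist() if m.any() else "")
save("end.png",cv2.resize(b["img"][175:265,180:340],(800,450),interpolation=3))
```

```text
[0.45080899 0.10220894 0.22908895]
top cap 83 [[0.1793, -0.0994, 0.0803], [0.193, -0.0837, 0.0898], [0.2056, -0.0721, 0.0964]]
nut 87 [[-0.0064, -0.0118, 0.0942], [0.0085, 0.0031, 0.0974], [0.022, 0.0151, 0.1012]]
side cap 228 [[0.178, -0.1027, 0.0682], [0.1898, -0.0985, 0.0842], [0.2042, -0.0838, 0.0923]]
nut 72 [[-0.0065, -0.0142, 0.0941], [0.0079, -0.0066, 0.0969], [0.0218, 0.003, 0.0986]]
```

View pics/end.png

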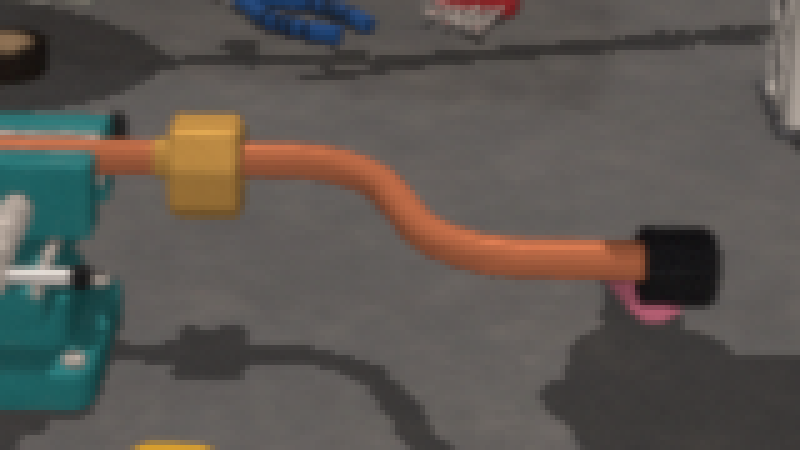

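The nut is over the collar (jaw-to-nut gap unchanged) and the cap is fully on, centred at pipe x of about 0.191. The bystanders I can see look undisturbed, and the robot is clear. Handing in.

```bash
python3 -c "
from h import *
print(ticket.hand_in())"
```

```text
the job is handed in; nothing more can be done
None
```

The job is handed in, with no verdict returned: the union nut was pushed to a firm stop over the collar, wide mouth first (measured at pipe x of about 0.008, limit 0.010), and the dust cap is fully back on the open end (about 0.191), done by about 27 s on the robot's clock.

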